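# Refit the missing knob of the display hob

### The arm

A 7-joint arm with a two-finger parallel gripper is mounted at the origin on the work surface. World frame = base frame: x ahead of the robot, y to its left, z up, the work surface at z = 0. Lengths are in m, angles in rad, forces in N, time in s.
With the tool pointing down it reaches from about 0.35 to 0.775 m from the base axis. Payload 3.1 kg.
Tool frame: the origin (TCP) lies at the very end of the fingers, on their centre line; the grasp point (between the pads) lies 19 mm behind it; z points along the fingers, y is the line along which they close (so a half turn about z gives the same grasp; the last joint's range is limited). The gripper opens to 85 mm and grips with 20 to 120 N. Pads are 22 mm wide; open, the fingers measure 114 mm over their backs; the gripper's body (76 mm by 85 mm) begins 54 mm behind the grasp point. The pads swing forward as they close: fully open they stand 13 mm farther back than shut.
Start: joints at [-1.366, 0.311, 0.014, 1.512, -0.004, 1.319, -0.027], TCP at [0.134, 0.533, 0.2] pointing down, gripper open.
Joint ranges: [-2.7, 2.7], [-0.3, 1.91], [-1.27, 1.3], [0.12, 2.57], [-1.44, 4.58], [0.2, 2.03], [-3.05, 3.05]. Speed limits (rad/s): [2.79, 2.79, 3.14, 3.14, 3.14, 3.14, 3.14].

### API

Orientations are given as a rotation vector (axis times angle).
In Python, from cell import r, fingers, monitor, grab_frame, get_calibration, ticket, silhouettes, tip_of gives the robot as it stands. The module is installed in compiled form; this text tells all that it offers. Calls block until the motion is done:
- r.move_pose(position, orientation): joint-space move of the TCP to a pose.
- r.move_l(position, max_speed=0.15, attitude=None): straight line of the TCP; attitude=None keeps the orientation; max_speed is the mean speed in m/s.
- r.movej(angles): joint-space move.
- fingers.move_gripper(opening, grasp_force=None): opening from 0.0 (shut) to 1.0 (fully open); grasp_force is the grip in N (None keeps the last); returns when the fingers have stopped.
- r.wait(seconds).
- r.inverse_kinematics(position, orientation): joint angles nearest the present ones, or None.
- monitor.observe(): the state.
- grab_frame(name): name is "scene" or "top" or "wrist"; returns the picture (384x512x3 uint8, red, green, blue); there is no depth.
- get_calibration(name): a dict with "camera_matrix" (3x3 intrinsics, pixels), "R" (3x3) and "t" (3): a world point X has camera coordinates R X + t; the wrist camera has in their place "hand_eye" (4x4, takes a point from camera to tool coordinates, whose origin is the TCP and whose axes are the flange's). Camera axes: x right, y down, z forward; pixel columns grow to the right and rows downward; lengths in m; the calibration is good to about 2 mm. The wrist camera is an equidistant fisheye: a pixel r from the principal point sees the ray r / f radians off the axis. A picture is of the moment at which its call begins: read the wrist's pose just before it. get_calibration takes no time and is no camera call.
A pose or a line that the arm cannot do raises r.PlanningError and nothing moves.
- ticket.hand_in(): hands the job in; it is judged then, once.
Trained networks look in the newest picture that a camera, given by its name, has taken for a name from the list of things; names that differ only in an ending like _2 or _b are one class to them, and where a whole thing is asked for, a point or a joint stands for the part that bears it (a point fixed in the world has none). Each returns a list of dicts, best first, with "conf" (0 to 1); they miss things now and then, are a little off and sometimes report something else, mostly with a low value. They report only what shows in the picture. A call takes as long as a camera call. They do not tell look-alikes from the thing itself.
- silhouettes(camera, name): "region" (384x512 bool, what is visible of it) and "xy" ([column, row] in pixels, amid what is visible of it).
- tip_of(camera, name): "xy" ([column, row] in pixels: a listed point, or the origin of a listed thing).
The state is a dict: "time": time; "joint_positions": joint angles; "qvel": joint speeds; "effort": joint torques, N m; "position": TCP position; "eef_rot": TCP orientation; "contact_force": force on the tool from outside, world axes, zero at the start; "moment": the same for the moment, N m; "opening": opening from 0.0 (shut) to 1.0 (fully open); "grasp_force": force on a finger pad.
Only numpy, scipy, OpenCV 4.12 (cv2) and the standard library are available. Lean on these libraries where they do the work, as an engineer would, in place of code of your own. Each camera call takes 0.05 s, during which the arm holds its last target. There are 200 camera calls.

### The job

The display hob has lost one of its two control knobs. Pick its knob out of the wooden tray of loose fittings (it is the twin of the one still on the hob), turn it so that the flat in its bore matches the flat of the bare D-shaft, push it fully onto the shaft and press the sprung valve all the way in; finish while still holding the knob pressed in with the gripper. Leave the other knob and everything else where they are.

Things in the scene. Friction and masses are not known exactly. Their poses are not given: they have to be found in the camera images.
- hob_knob: the missing knob, black, 60 g, lying bore down in the tray. Skirt 44 mm across, 16 mm high; on it a bar grip 12 mm wide with upright parallel sides, 16 mm high (top at 32 mm), from 19 mm behind the axis to 16 mm ahead, then a tapered pointer nose to 26 mm; a white line on top marks the nose end. Origin: on the axis at the underside; z up, x along the bar to the nose
- hob_knob_bore (a point): centre of the bottom of the D-shaped bore in that knob, on its axis, 14 mm above the underside at which the bore opens. The bore is 13 mm across and 7.5 mm over its flat; the flat is on the pointer nose (+x) side, square to x. Axes as the knob's
- shaft_tip (a point): centre of the top end of the bare upright steel D-shaft, 23 mm above the hob's plate, at either valve place. 12 mm across, 6.5 mm over the flat; tip chamfered 1 mm over the last 2 mm. z up; x points out of the flat: once on, the knob's x (nose) points the same way. Fully on, the tip meets the bore's bottom: the knob's underside is 14 mm below the tip, 9 mm above the plate
- shaft (a joint): how far the sprung valve is pressed in, in m: 0 out, 0.005 fully in (stop). The spring pushes back with 4 N at the start of the travel and 9 N at the end
- shaft_turn (a joint): how far the bare shaft has been left turned clockwise (seen from above), in rad: 0 off (flat towards the hob's back), up to 1.4 at the start, turning range 0 to 4.2; it stays put by a light friction of 0.02 N m and turns with a knob that is twisted on it
- fitted_knob (a joint): turning of the knob still fitted on the hob's other valve, in rad: 0 off (pointer to the hob's back), grows clockwise; to be left as it is: it starts at 0 and must stay under 0.3
- fitted_knob_top (a point): centre of the top of the knob still fitted, on its axis, 41 mm above the hob's plate; the twin of the missing knob, its axis 110 mm from the bare shaft's
- hob: two-burner steel hob, fixed, 500 mm deep, 290 mm wide, its plate 60 mm above the counter. Origin: on the counter, under the middle of its row of two valves (55 mm left and right of it); x towards the hob's back. Front edge 55 mm in front of the valve row; black pan supports begin 55 mm behind the valve row and stand 40 mm above the plate; a saucepan is on the back burner
- tray: light wooden tray, 236 mm (x) by 300 mm (y), 45 mm high, walls and floor 8 mm thick, fixed. Origin: centre of its underside
- round_knob: another black knob, plain, round and without bar or pointer, 42 mm across, 30 mm high, in the tray; leave it. Origin: centre of its underside
- small_knob: small black timer knob with a short narrow bar, 28 mm across, 19 mm high, in the tray; leave it. Origin: centre of its underside
- stopper: cork ball stopper, 43 mm across, 52 mm high, in the tray; leave it. Origin: centre of its underside
- jar_lid: round wooden jar lid with a brass button, 51 mm across, 26 mm high, in the tray; leave it. Origin: centre of its underside
- napkin_ring: wooden napkin ring standing upright like a short tube, 46 mm across, 32 mm high, in the tray; leave it. Origin: centre of its underside
- pepper_mill: wooden pepper mill standing to the right of the hob, 54 mm across, 135 mm high; leave it. Origin: centre of its underside
- spice_jar: glass jar with a wooden lid standing to the left of the tray, 68 mm across, 95 mm high; leave it. Origin: centre of its underside
Things that resemble listed ones, but are neither listed nor needed, are in the scene too. Leave any purple look-alike of the hob_knob alone.

How it is judged:
By the outcome, as a careful person would: the job done as asked, in the order asked, and still so for the second after the job is handed in, while the arm keeps its last pose, push and grip.
It also fails if it takes over 38 s, if anything falls off the work surface, if the arm or the gripper's body presses on something with over 40 N, if the wrist force passes 120 N, or if a joint passes its speed limit or range.

## Working session

There is one attempt and no reset: what is moved stays moved. The work goes in short steps, each a Python script; the robot and the scene stay as the last script left them, time stands still between calls to the robot, and variables do not carry over. Pictures are saved under pics/ and viewed, at most 10 in all, crops included, and the job is handed in when it is done.

```bash
mkdir -p pics
cat > h.py <<'E'
import numpy as np, cv2
from cell import r, fingers, monitor, grab_frame, get_calibration, ticket, silhouettes, tip_of
def ray(cam,px,st=None):
    c=get_calibration(cam);K=np.array(c["camera_matrix"]);
    if cam!="wrist":
        R=np.array(c["R"]);t=np.array(c["t"]);d=np.linalg.solve(K,[px[0],px[1],1.]);return -R.T@t,R.T@d
    u=np.array([(px[0]-K[0,2])/K[0,0],(px[1]-K[1,2])/K[1,1]]);th=np.linalg.norm(u)
    d=np.r_[u/th*np.sin(th),np.cos(th)] if th>0 else np.array([0,0,1.])
    H=np.array(c["hand_eye"]);R=cv2.Rodrigues(np.array(st["eef_rot"],float))[0]
    return R@H[:3,3]+st["position"],R@H[:3,:3]@d
def onz(cam,px,z,st=None):
    o,d=ray(cam,px,st);return o+d*(z-o[2])/d[2]
def save(n,im): cv2.imwrite(f"pics/{n}.png",cv2.cvtColor(im,cv2.COLOR_RGB2BGR))
E
python3 - <<'E'
from h import *
st=monitor.observe();print(st["time"],st["position"],st["eef_rot"],st["opening"])
ims={c:grab_frame(c) for c in("scene","top","wrist")}
save("a",cv2.resize(np.hstack([ims["top"],ims["scene"]]),(800,300)))
save("top0",ims["top"]);save("scene0",ims["scene"]);save("wrist0",ims["wrist"])
for c in ("top","scene","wrist"):
  for n in("hob_knob","round_knob","small_knob","fitted_knob","hob"):
    print(c,n,[(round(d["conf"],2),np.round(d["xy"]),int(d["region"].sum())) for d in silhouettes(c,n)])
  for n in("shaft_tip","fitted_knob_top","hob_knob","hob_knob_bore"):
    print(c,n,[(round(d["conf"],2),np.round(d["xy"],1),np.round(onz(c,d["xy"],{"shaft_tip":.083,"fitted_knob_top":.101}.get(n,.008),st),3)) for d in tip_of(c,n)])
print({c:get_calibration(c) for c in("top","wrist")})
E
```

```text
0.0 [0.13417866 0.53256414 0.19879772] [-0.38652217 -3.11756529  0.00372361] 1.002071640601838
top hob_knob [(0.73, array([230., 208.]), 168), (0.53, array([228., 245.]), 171)]
top round_knob [(0.6, array([200., 170.]), 135)]
top small_knob [(0.44, array([226., 172.]), 62)]
top fitted_knob [(0.7, array([333., 191.]), 236)]
top hob [(0.56, array([352., 126.]), 16030)]
top shaft_tip []
top fitted_knob_top [(0.68, array([200.7, 206.9]), array([0.43 , 0.212, 0.101])), (0.59, array([336.4, 187.7]), array([ 0.489, -0.175,  0.101]))]
top hob_knob [(0.75, array([229.5, 249.4]), array([0.313, 0.135, 0.008])), (0.61, array([227.7, 207.5]), array([0.44 , 0.143, 0.008]))]
top hob_knob_bore [(0.61, array([230.3, 242.9]), array([0.333, 0.133, 0.008])), (0.59, array([229.3, 206.1]), array([0.444, 0.139, 0.008]))]
scene hob_knob [(0.56, array([290., 195.]), 134), (0.47, array([276., 171.]), 108)]
scene round_knob [(0.74, array([333., 214.]), 185)]
scene small_knob [(0.64, array([306., 217.]), 67)]
scene fitted_knob [(0.59, array([193., 210.]), 196)]
scene hob [(0.9, array([189., 300.]), 20834)]
scen
[... 1147 characters left out ...]
 -0.01090334],
       [-0.99107767, -0.01007864, -0.13290396],
       [ 0.13277718,  0.01235176, -0.99106894]]), 't': array([0.01768924, 0.46269709, 1.41330364])}, 'wrist': {'camera_matrix': array([[297.31863964,   0.        , 252.71998156],
       [  0.        , 297.31863964, 192.29939316],
       [  0.        ,   0.        ,   1.        ]]), 'hand_eye': array([[ 7.53739765e-04, -9.59515393e-01, -2.81655184e-01,
         7.14594598e-02],
       [ 9.99999706e-01,  6.84145913e-04,  3.45425950e-04,
         2.83329039e-04],
       [-1.38748273e-04, -2.81655361e-01,  9.59515627e-01,
        -1.74443424e-01],
       [ 0.00000000e+00,  0.00000000e+00,  0.00000000e+00,
         1.00000000e+00]])}}
```

Run:
```python
import cv2,numpy as np
t=cv2.imread("pics/top0.png");s=cv2.imread("pics/scene0.png")
a=cv2.resize(t[135:285,170:370],(800,600),interpolation=3);cv2.imwrite("pics/tc.png",a)
b=cv2.resize(s[140:260,130:350],(800,436),interpolation=3);cv2.imwrite("pics/sc.png",b)
```

```text
(no output)
```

View pics/tc.png

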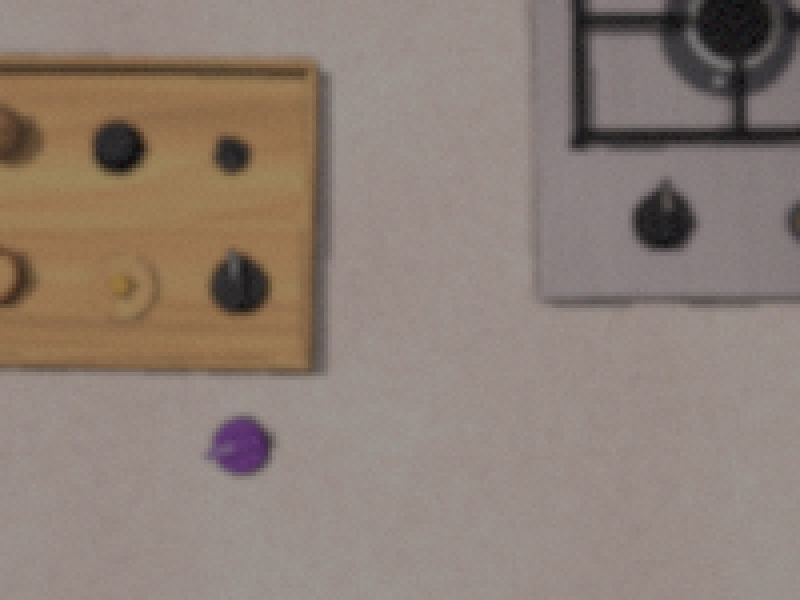

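View pics/sc.png

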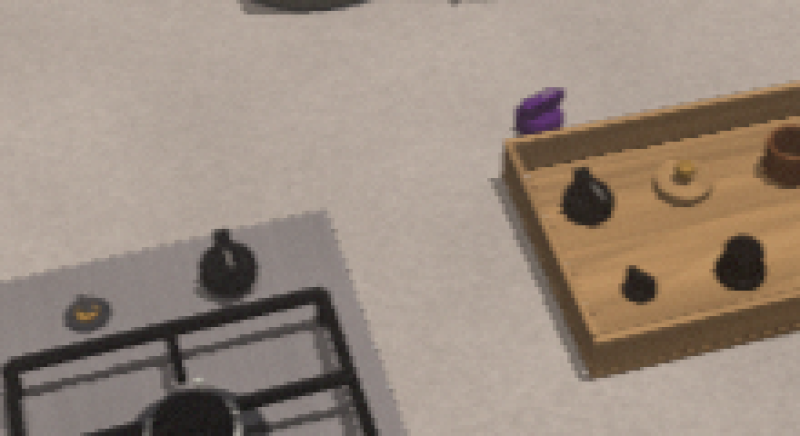

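Candidates in the top image: the black pointer knob in the tray at (230,208), the purple look-alike outside it at (228,245), the knob still on the hob at (335,189), the round one at (200,170) and the small one at (226,172). The one at (230,208) fits, since it is black, in the tray, and has a pointer and skirt like the fitted twin. The crop confirms it, with the nose pointing about +x. The bare shaft is at about scene (152,219).

```bash
cat >> h.py <<'E'
def ori(phi):  # tool down, tool x at world heading phi
    c,s=np.cos(phi),np.sin(phi)
    return cv2.Rodrigues(np.array([[c,s,0],[s,-c,0],[0,0,-1.]]))[0].ravel()
E
python3 - <<'E'
from h import *
for base in (0,np.pi):
  for p,ds in (([.442,.138,.13],(0,)),([.484,-.286,.13],(0,-.35,-.7,-1.05,-1.4))):
    for d in ds:
      q=r.inverse_kinematics(p,ori(base+d)); print(base,p[1],d,None if q is None else np.round(q,2))
E
```

```text
0 0.138 0 [-0.92  0.22  0.68  1.87 -0.15  1.11 -1.75]
0 -0.286 0 [-0.1   0.49  0.86  1.61 -0.39  1.22 -0.73]
0 -0.286 -0.35 [-0.24  0.6   1.13  1.62 -0.56  1.29 -0.94]
0 -0.286 -0.7 [-0.24  0.6   1.13  1.62 -0.56  1.29 -1.29]
0 -0.286 -1.05 [-0.24  0.6   1.13  1.62 -0.56  1.29 -1.64]
0 -0.286 -1.4 [-0.24  0.6   1.13  1.62 -0.56  1.29 -1.99]
3.141592653589793 0.138 0 [-0.74  0.2   0.47  1.86 -0.1   1.11  1.33]
3.141592653589793 -0.286 0 [-0.26  0.62  1.18  1.62 -0.59  1.31  2.58]
3.141592653589793 -0.286 -0.35 [-0.27  0.64  1.2   1.62 -0.61  1.32  2.25]
3.141592653589793 -0.286 -0.7 [-0.04  0.46  0.77  1.61 -0.34  1.21  1.66]
3.141592653589793 -0.286 -1.05 [-0.16  0.52  0.96  1.61 -0.44  1.24  1.41]
3.141592653589793 -0.286 -1.4 [-0.26  0.63  1.18  1.62 -0.6   1.31  1.18]
```

Run:
```python
from h import *
r.move_pose([.442,.138,.13],ori(np.pi)); fingers.move_gripper(0.5,60)
st=monitor.observe();im=grab_frame("wrist");save("w1",im);np.save("w1.npy",im)
np.save("st1.npy",st,allow_pickle=True)
print(st["time"],st["position"],st["eef_rot"],st["opening"],st["contact_force"])
for d in silhouettes("wrist","hob_knob"): print(round(d["conf"],2),d["xy"],d["region"].sum(),onz("wrist",d["xy"],.03,st)); 
for n,z in(("hob_knob",.008),("hob_knob_bore",.022)):
  for d in tip_of("wrist",n): print(n,d["conf"],d["xy"],onz("wrist",d["xy"],z,st))
```

```text
3.825 [0.44199265 0.13810398 0.1300013 ] [-3.38095816e-04  3.14157437e+00 -3.49971018e-05] 0.5026791440528853 [0.54532224 0.27477916 0.40271482]
0.91 [254.0, 182.1] 1719 [0.44104079 0.139654   0.03      ]
0.58 [249.6, 61.1] 1663 [0.32751232 0.13550277 0.03      ]
0.36 [429.7, 186.6] 1499 [0.44453159 0.33095136 0.03      ]
hob_knob 0.91 [248.0, 59.5] [0.3224182  0.13371184 0.008     ]
hob_knob 0.55 [252.0, 181.2] [0.44573425 0.13770216 0.008     ]
hob_knob_bore 0.75 [246.5, 58.7] [0.32390651 0.132532   0.022     ]
hob_knob_bore 0.64 [251.3, 180.9] [0.44188292 0.13704562 0.022     ]
```

View pics/w1.png

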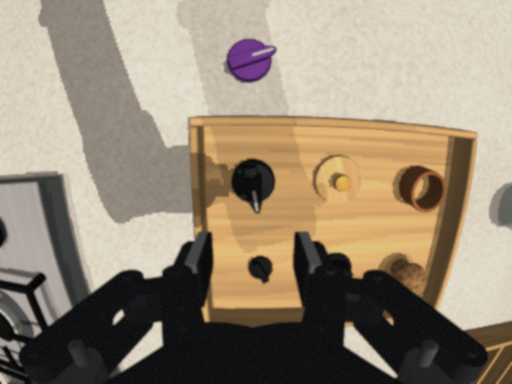

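The knob lies at (253,182) with its nose pointing down the image at about (257,211). The purple one is at (249,61), outside the tray. I'll fit the knob's shape model to its dark mask.

```bash
cat >> h.py <<'E'
from scipy.optimize import minimize
def proj(cam_st,P):
    c=get_calibration("wrist");K=np.array(c["camera_matrix"]);H=np.array(c["hand_eye"])
    R=cv2.Rodrigues(np.array(cam_st["eef_rot"],float))[0]
    Q=((np.asarray(P)-cam_st["position"])@R-H[:3,3])@H[:3,:3]
    rho=np.linalg.norm(Q[:,:2],axis=1);th=np.arctan2(rho,Q[:,2])
    return Q[:,:2]/rho[:,None]*th[:,None]*K[0,0]+K[:2,2]
A=np.linspace(0,2*np.pi,48,endpoint=False)
def knobmask(st,x,y,yaw,z0,S=4,shape=(384,512)):
    circ=np.c_[.022*np.cos(A),.022*np.sin(A)]
    bar=np.array([[-.019,-.006],[-.019,.006],[.016,.006],[.026,.001],[.026,-.001],[.016,-.006]])
    Rz=np.array([[np.cos(yaw),-np.sin(yaw)],[np.sin(yaw),np.cos(yaw)]])
    m=np.zeros((shape[0]*S,shape[1]*S),np.uint8)
    for pl,za,zb in((circ,0,.016),(bar,.016,.032)):
        xy=pl@Rz.T+[x,y]
        P=np.r_[np.c_[xy,np.full(len(xy),z0+za)],np.c_[xy,np.full(len(xy),z0+zb)]]
        p=((proj(st,P)+.5)*S).round().astype(np.int32)
        cv2.fillConvexPoly(m,cv2.convexHull(p),255)
    return cv2.resize(m,(shape[1],shape[0]),interpolation=cv2.INTER_AREA)/255.
def fitknob(st,im,x,y,yaw,z0,lo=25,hi=85):
    g=im.max(2).astype(float)
    c=proj(st,[[x,y,z0+.016]])[0].astype(int);w=45
    sl=(slice(max(c[1]-w,0),c[1]+w),slice(max(c[0]-w,0),c[0]+w))
    d=np.clip((hi-g)/(hi-lo),0,1)
    f=lambda p:np.abs(knobmask(st,p[0]/1e3,p[1]/1e3,p[2]/20,z0)-d)[sl].sum()
    best=min((minimize(f,[x*1e3,y*1e3,(yaw+o)*20],method="Nelder-Mead",options=dict(initial_simplex=np.array([x*1e3,y*1e3,(yaw+o)*20])+np.array([[0,0,0],[4,0,0],[0,4,0],[0,0,4.]]),maxiter=120)) for o in(-.15,.15)),key=lambda q:q.fun)
    return best.x/[1e3,1e3,20],best.fun,d
E
python3 - <<'E'
from h import *
st=np.load("st1.npy",allow_pickle=True).item();im=np.load("w1.npy")
g=im.max(2); print(g[182,225:285:3]); print(g[150:225:3,253])
p,f,d=fitknob(st,im,.441,.138,0,.008);print(p,f,d[140:225,215:295].sum())
m=knobmask(st,*p,.008);o=im.copy();o[...,0]=np.maximum(o[...,0],(m*255).astype(np.uint8))
save("fit1",cv2.resize(np.hstack([o[130:230,200:300],im[130:230,200:300]]),(800,400)))
E
```

```text
[118 118  66  16  13  13  19  16  14  17  14  15  22  41  42  42  44 190
 208 208]
[184 187 191  60  19  12  31  40  40  25  15  15  11  21  83  83  66  54
  54  55 133 190 188 191 206]
[0.4438412  0.13829827 0.12890311] 446.79803921568634 1280.1666666666665
```

View pics/fit1.png

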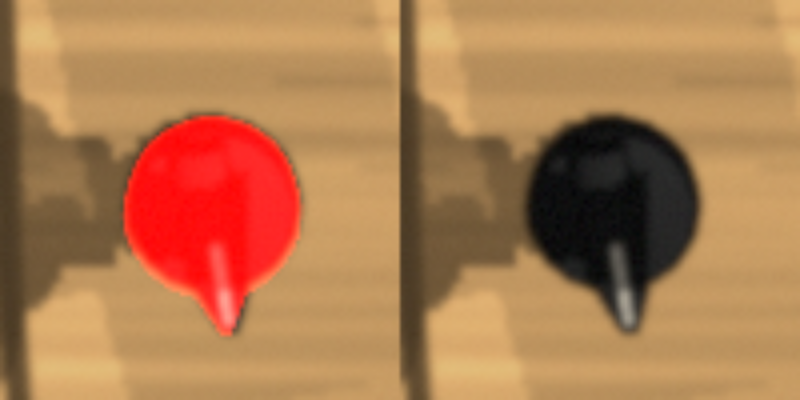

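```bash
sed -i 's|    d=np.clip((hi-g)/(hi-lo),0,1)|    ch=g-im.min(2); d=np.clip((hi-g)/(hi-lo),0,1) if lo else np.clip((34-ch)/16,0,1)|' h.py
python3 - <<'E'
from h import *
st=np.load("st1.npy",allow_pickle=True).item();im=np.load("w1.npy")
print((im.max(2)-im.min(2))[182,225:285:3])
p,f,d=fitknob(st,im,.441,.138,.13,.008,lo=0);print(p,f,d[140:225,215:295].sum())
E
```

```text
[ 59  59  34   1   5   0   3   3   2   0   2   0   3   0   3   2  11  96
 103 104]
[0.44419903 0.13758271 0.23157624] 253.07745098039214 1472.75
```

Run:
```python
from h import *
yaw=.17
r.move_pose([.444,.138,.075],ori(np.pi+yaw)); r.move_l([.444,.138,.0252],.12)
print(monitor.observe()["contact_force"])
fingers.move_gripper(0.0,60);s=monitor.observe();print(s["time"],s["opening"],s["grasp_force"],s["contact_force"],s["position"])
r.move_l([.444,.138,.15],.2);s=monitor.observe();im=grab_frame("wrist");save("w2",im);np.save("w2.npy",im);np.save("st2.npy",s,allow_pickle=True)
print(s["time"],s["opening"],s["grasp_force"],s["contact_force"],s["position"],s["eef_rot"])
save("w2c",cv2.resize(im[170:330,150:360],(800,600)))
```

```text
[-0.298913    0.02053437 -0.38637641]
5.4083 -0.005843834691837563 0.0 [-0.15215832  0.78193426 -0.12483719] [0.4440879  0.13803027 0.02536267]
6.1833 -0.0038646494012885006 0.0 [-0.78587338 -0.65812438 -1.11578627] [0.44306413 0.13776791 0.14901051] [ 2.66617166e-01 -3.12830089e+00  8.03551647e-04]
```

View pics/w2c.png

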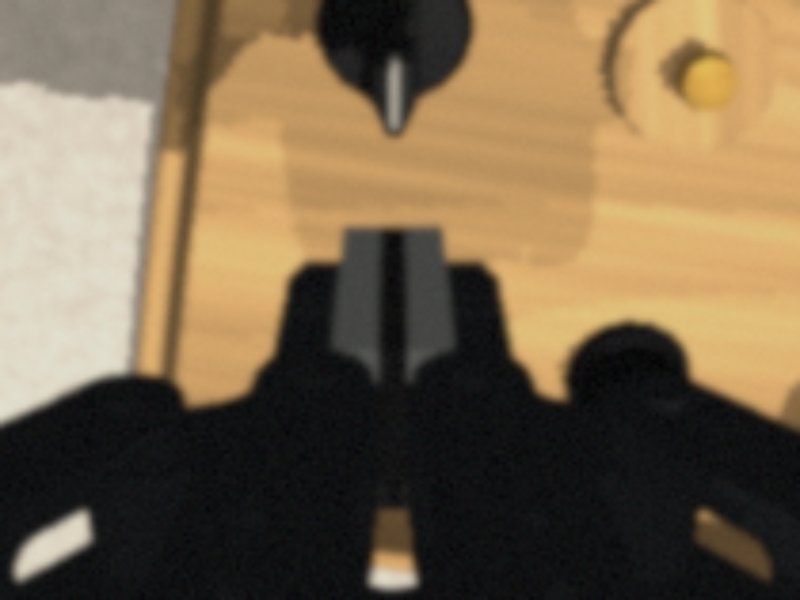

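Shut fingers and the picture show the grasp missed. The knob at about (254,180) in that frame is untouched, and the fingertips end at row 231, higher than the TCP should project (row 207–223). The real tips seem to be well behind the nominal TCP, so I'll feel for the skirt by touch.

```bash
cat > touch.py <<'E'
from h import *
st=np.load("st2.npy",allow_pickle=True).item();im=np.load("w2.npy")
p,f,d=fitknob(st,im,.442,.138,.17,.008,lo=0);print("fit2",p,f)
x,y=.444,.138
fingers.move_gripper(.32,60);r.move_l([x,y,.034],.25)
s=monitor.observe();f0=np.array(s["contact_force"]);print(s["time"],f0)
z=.034
while z>-.012:
    z-=.002;r.move_l([x,y,z],.05);s=monitor.observe();df=s["contact_force"]-f0
    if abs(df[2])>2.5 or np.linalg.norm(df)>4: break
print(z,s["position"],df,s["time"],s["opening"])
E
python3 touch.py
```

```text
fit2 [0.44423466 0.13803127 0.1803973 ] 226.04264705882352
7.225 [0.31593552 0.2651833  0.81733676]
-0.008000000000000014 [ 0.44452452  0.1381449  -0.00752798] [-1.93788346 -0.95389906  3.46753271] 12.475 0.31736470789770466
```

Run:
```python
from h import *
x,y=.444,.138
r.move_l([x,y,-.0045],.1)
fingers.move_gripper(0.0,60);s=monitor.observe();print(s["time"],s["opening"],s["grasp_force"],s["contact_force"],s["position"])
r.move_l([x,y,.12],.25);s=monitor.observe();im=grab_frame("wrist");save("w3",im);np.save("w3.npy",im);np.save("st3.npy",s,allow_pickle=True)
print(s["time"],s["opening"],s["grasp_force"],s["contact_force"],s["position"],s["eef_rot"])
save("w3c",cv2.resize(im[170:330,150:360],(800,600)))
```

```text
13.0083 0.12291655954477654 61.73435926437378 [-0.16884581  0.36087781  2.31645116] [ 0.44400635  0.13798168 -0.00445239]
13.6583 0.11738561264108324 61.35778069496155 [-0.86691203  0.25261808 -0.55377938] [0.44288097 0.13781566 0.11887283] [ 2.66818096e-01 -3.12816568e+00  6.20323618e-04]
```

View pics/w3c.png

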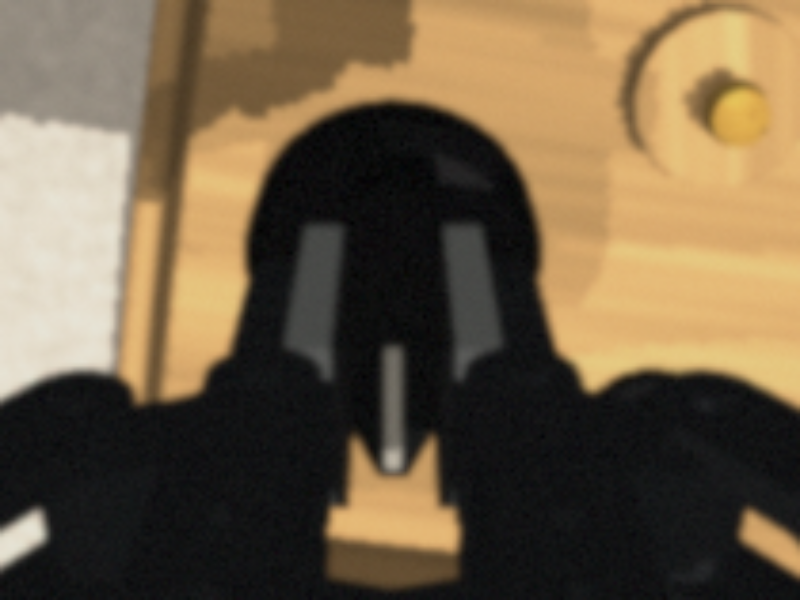

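The knob is held square, with its nose at crop (393,470). The fingers are about 30 mm shorter than stated, so the knob's underside sits at TCP+12.5 mm. Next I'll look at the shaft from close by.

Run:
```python
from h import *
r.move_pose([.484+.045,-.286,.125],ori(np.pi))
r.wait(.2)
s=monitor.observe();im=np.mean([grab_frame("wrist") for _ in range(4)],0);np.save("w4.npy",im);np.save("st4.npy",s,allow_pickle=True)
im=im.astype(np.uint8);save("w4",im)
print(s["time"],s["opening"],s["contact_force"],s["position"],s["eef_rot"])
for n,z in(("shaft_tip",.083),("fitted_knob_top",.101)):
  for d in tip_of("wrist",n): print(n,d["conf"],d["xy"],onz("wrist",d["xy"],z,s))
c=proj(s,[[.484,-.286,.083]])[0];print(c)
save("w4c",np.hstack([cv2.resize(im[110:210,200:300],(500,500),interpolation=3),cv2.resize(im,(300,500))]))
```

```text
15.5 0.11981580684225489 [ 0.19651644  0.93335071 -0.35466621] [ 0.52969212 -0.28443039  0.12499816] [-3.92705196e-03  3.14126762e+00  1.37298203e-03]
shaft_tip 0.7 [251.6, 147.6] [ 0.48775587 -0.28502649  0.083     ]
fitted_knob_top 0.68 [406.8, 157.3] [ 0.4891742  -0.16996758  0.101     ]
[250.27902612 142.51991287]
```

View pics/w4c.png

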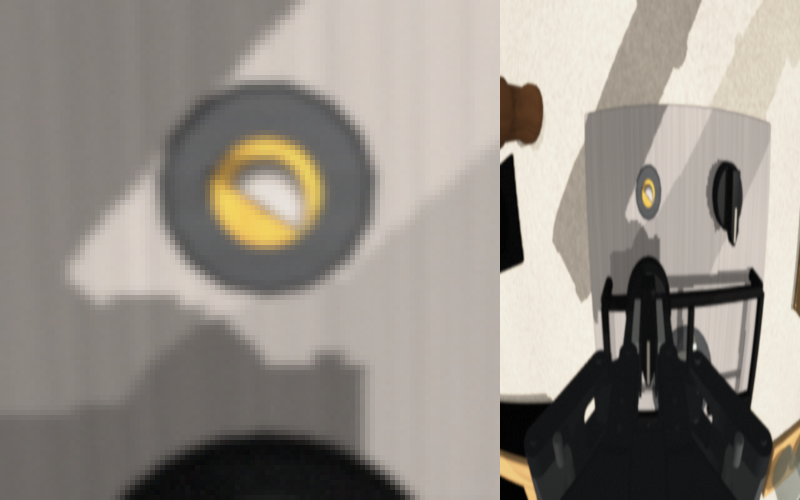

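The shaft's steel D is at about (253,148), inside a yellow collar. Its flat faces lower-left in the image, which is a heading of about -0.5 rad. I'll fit it.

```bash
cat > fs.py <<'E'
from h import *
def dpts(x,y,yaw,grow=0):
    out=[]
    for rr,fl,z in((.006,.0005,.081),(.005,-.0005,.083)):
        a0=np.arccos(fl/rr);a=np.linspace(a0,2*np.pi-a0,30)
        q=np.c_[rr*np.cos(a),rr*np.sin(a)]
        c,s=np.cos(yaw),np.sin(yaw)
        out.append(np.c_[q@np.array([[c,s],[-s,c]])+[x,y],np.full(30,z)])
    return np.vstack(out)
def rend(st,p,S=8,sl=(130,165,235,272)):
    q=((proj(st,dpts(*p))+.5-[sl[2],sl[0]])*S).round().astype(np.int32)
    m=np.zeros(((sl[1]-sl[0])*S,(sl[3]-sl[2])*S),np.uint8);cv2.fillConvexPoly(m,cv2.convexHull(q),255)
    return cv2.resize(m,(sl[3]-sl[2],sl[1]-sl[0]),interpolation=cv2.INTER_AREA)/255.
if __name__=="__main__":
    st=np.load("st4.npy",allow_pickle=True).item();im=np.load("w4.npy")
    sub=im[130:165,235:272];ch=sub[...,0]-sub[...,2]
    yel=(ch>40).astype(np.uint8);np.set_printoptions(linewidth=250)
    print(ch.astype(int)[6:32,5:30]);print(sub.mean(2).astype(int)[6:32,5:30])
    # collar centroid by ellipse of yellow outline
    cn=max(cv2.findContours(yel,cv2.RETR_EXTERNAL,cv2.CHAIN_APPROX_NONE)[0],key=cv2.contourArea)
    h=cv2.convexHull(cn);e=cv2.fitEllipse(h);print("collar",e,"px",e[0][0]+235,e[0][1]+130,[onz("wrist",(e[0][0]+235,e[0][1]+130),z,st) for z in(.06,.07,.083)])
    hull=np.zeros_like(yel);cv2.fillConvexPoly(hull,h,1)
    d=np.clip((90-ch)/60,0,1)*hull
    res=[minimize(lambda p:np.abs(rend(st,[p[0]/1e3,p[1]/1e3,p[2]/5])-d).sum(),[487,-285,5*w],method="Nelder-Mead",options=dict(initial_simplex=np.array([487,-285,5*w])+np.array([[0,0,0],[2,0,0],[0,2,0],[0,0,2.]]))) for w in(-.3,-.5,-.7)]
    for q in res: print(q.x/[1e3,1e3,5],q.fun,d.sum())
    p=min(res,key=lambda q:q.fun).x/[1e3,1e3,5]
    o=sub.astype(np.uint8).copy();o[...,2]=np.maximum(o[...,2],(rend(st,p)*255).astype(np.uint8))
    save("fs",np.hstack([cv2.resize(v,(380,360),interpolation=0) for v in(o,sub.astype(np.uint8))]))
E
python3 fs.py
```

```text
[[ -1  -1   0   0   0  -1   0   0   3   6  11  15  20  20  17  12   7   3   0  -1  -1  -2   0  -1   0]
 [  0   0  -1   0  -1   0   2   9  21  37  52  62  69  71  67  58  44  26  13   4   0  -1  -1   0   0]
 [  0   0  -1   0   0   6  19  41  67  90 107 117 121 123 121 116 101  80  54  29  11   2   0   0  -1]
 [ -1  -1   0   0   4  20  51  85 113 128 135 136 137 137 137 137 135 128 108  78  44  15   2   0  -1]
 [ -2  -1  -1   3  16  45  81 112 129 134 133 131 129 130 132 134 137 137 134 123  90  48  15   1  -1]
 [ -2  -1   1  11  35  68  95 111 114 110 101  94  90  89  95 106 121 131 136 135 125  86  40  10   1]
 [ -1   0   6  26  56  84  97  94  81  63  50  42  38  36  40  53  75 102 126 135 134 117  74  29   5]
 [ -1   2  16  45  76  94  91  72  48  29  18  13  14  13  14  18  31  54  90 123 134 130 105  53  14]
 [  0   8  33  67  92  95  80  50  26  15  11  11  12  12  13  12  14  23  50  97 128 135 123  78  27]
 [  1  18  55  91 106  96  68  36  17  13  13  14  14  15  15  15  13  14  27  65 113 132 131  97  42]
 [  4  29  75 113 120 101  66  32  17  14  16  16  16  15  17  16  16 
[... 4079 characters left out ...]
5  96  97  99 101 103 105 105 104 103 100  98  97  96  95  96  96  96  96]
 [ 89  92  94  93  94  94  95  95  95  96  95  95  96  95  96  96  95  95  95  95  96  96  96  95  95]]
collar ((17.893041610717773, 18.00654411315918), (22.6096134185791, 23.087095260620117), 44.062923431396484) px 252.89304161071777 148.00654411315918 [array([ 0.49122309, -0.28403096,  0.06      ]), array([ 0.48984544, -0.2840519 ,  0.07      ]), array([ 0.4880545 , -0.28407911,  0.083     ])]
[ 0.48963215 -0.28465521 -0.62545296] 52.578676470588235 164.71249999999998
[ 0.48955434 -0.28461354 -0.64796417] 52.616421568627445 164.71249999999998
[ 0.48955349 -0.28453432 -0.64936561] 53.28553921568627 164.71249999999998
```

View pics/fs.png

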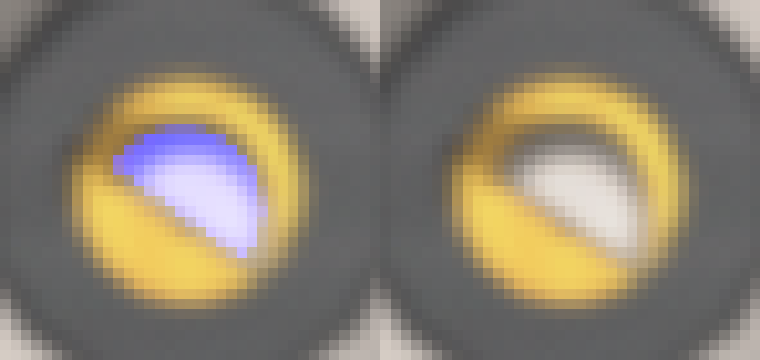

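Run:
```python
from h import *
st=np.load("st4.npy",allow_pickle=True).item();im=np.load("w4.npy")
ratio=(im[...,0]-im[...,2])/im.max(2)
P=[]
for row in range(149,156):
    l=ratio[row,240:262];i=np.argmax(l);
    # falling crossing right of max
    th=.3;k=next(j for j in range(i,21) if l[j+1]<th);P.append((240+k+(l[k]-th)/(l[k]-l[k+1]),row))
P=np.array(P);W=np.array([onz("wrist",p,.083,st)[:2] for p in P])
v=cv2.fitLine(W.astype(np.float32),cv2.DIST_L2,0,1e-4,1e-6).ravel();ang=np.arctan2(v[1],v[0]);print("line ang",ang, "nose",[ang-np.pi/2,ang+np.pi/2])
n=min([ang-np.pi/2,ang+np.pi/2],key=lambda a:abs(a+.6));N=np.array([np.cos(n),np.sin(n)]);T=np.array([-N[1],N[0]])
for nm,c in(("collar",onz("wrist",(252.893,148.007),.063,st)[:2]),("D",np.array([.4896,-.2846]))):
    print(nm,c,"flat at",((W-c)@N).mean())
# arc edges: steel/yellow boundary on rays from D centre
c=onz("wrist",(252.893,148.007),.063,st)[:2]
for a in np.arange(n+np.pi/2+.2,n+1.5*np.pi-.1,.3):
    rr=np.arange(.002,.0095,.0001);px=proj(st,np.c_[c[0]+rr*np.cos(a),c[1]+rr*np.sin(a),np.full(len(rr),.083)]).astype(np.float32)
    v=cv2.remap(ratio.astype(np.float32),px[:,0],px[:,1],1).ravel();g=cv2.remap(im.mean(2).astype(np.float32),px[:,0],px[:,1],1).ravel()
    k=np.where(v>.3)[0]; print(round(a,2),"yel r",rr[k[0]] if len(k) else None,"gray160 r",rr[np.where(g<170)[0][:1]])
# big boss outline (z~.06)
```

```text
line ang 1.0027819 nose [np.float32(-0.5680145), np.float32(2.5735784)]
collar [ 0.49081017 -0.28403728] flat at -0.00011030307818381813
D [ 0.4896 -0.2846] flat at 0.0006071112193885969
1.2 yel r 0.0057999999999999935 gray160 r [0.0053]
1.5 yel r 0.005599999999999994 gray160 r [0.006]
1.8 yel r 0.005699999999999993 gray160 r [0.0072]
2.1 yel r 0.005899999999999994 gray160 r [0.0054]
2.4 yel r 0.0063999999999999925 gray160 r [0.0053]
2.7 yel r 0.0069999999999999915 gray160 r [0.0053]
3.0 yel r 0.007199999999999991 gray160 r [0.0053]
3.3 yel r 0.0072999999999999905 gray160 r [0.0053]
3.6 yel r 0.007199999999999991 gray160 r [0.0052]
3.9 yel r 0.006599999999999992 gray160 r [0.005]
```

The collar centre (0.4908, -0.2840) and the steel tip's 5 mm circle agree. The flat's heading is about -0.58. Now I'll align and lower with the force watched.

```bash
cat > ins.py <<'E'
from h import *
X,Y=.4908,-.2840
yaw=-.585
r.move_pose([X,Y,.095],ori(np.pi+yaw)); r.wait(.15)
s=monitor.observe();f0=np.array(s["contact_force"]);e=s["position"]-[X,Y,.095]
R=cv2.Rodrigues(np.array(s["eef_rot"]))[0];print(s["time"],e,np.arctan2(R[1,0],R[0,0]),R[:,2],f0)
np.save("f0.npy",f0)
r.move_l([X-e[0],Y-e[1],.074],.1)
z=.074
while z>.060:
    z-=.0015;r.move_l([X-e[0],Y-e[1],z],.05);s=monitor.observe();df=s["contact_force"]-f0
    print(round(z,4),np.round(s["position"],4),np.round(df,1),np.round(s["moment"],2))
    if np.linalg.norm(df)>6: break
print(s["time"],s["opening"],s["grasp_force"])
E
python3 ins.py
```

```text
16.475 [ 0.00141852 -0.00018982  0.00074382] 2.559245995486823 [ 1.90500683e-03 -7.77977289e-04 -9.99997883e-01] [ 0.18761407 -0.43111552 -0.51687083]
0.0725 [ 0.4897 -0.284   0.0729] [-0.5  0.2  0.5] [-0.04 -0.02  0.05]
0.071 [ 0.4894 -0.2838  0.071 ] [ 0.   0.5 -0.3] [ 0.05  0.02 -0.  ]
0.0695 [ 0.4897 -0.2841  0.0696] [ 0.5 -0.4 -0.5] [-0.15 -0.18 -0.  ]
0.068 [ 0.4901 -0.2843  0.0681] [ 2.  -0.8 -0.5] [-0.33 -0.48  0.01]
0.0665 [ 0.4901 -0.2844  0.0667] [ 1.8 -0.7  0.9] [-0.51 -0.69  0.03]
0.065 [ 0.4901 -0.2843  0.0653] [ 2.3 -2.3 -0.4] [-0.58 -0.86  0.01]
0.0635 [ 0.49   -0.2843  0.0638] [ 3.6 -1.7  1.5] [-0.74 -0.98 -0.03]
0.062 [ 0.4901 -0.2843  0.0622] [ 3.9 -2.8  0.7] [-0.78 -1.07 -0.  ]
0.0605 [ 0.4901 -0.2843  0.0607] [ 4.5 -3.   1.6] [-0.74 -1.02  0.02]
0.059 [ 0.4901 -0.2844  0.0591] [ 5.2 -3.6  1.6] [-0.8  -1.13 -0.02]
19.3333 0.11874507196874518 61.58494591712952
```

The knob is sliding onto the shaft with only small side forces. I'll re-centre, then seat and press until the stop.

Run:
```python
from h import *
f0=np.load("f0.npy");X,Y=.4906,-.2847
z=.0575
while z>.040:
    r.move_l([X,Y,z],.05);s=monitor.observe();df=s["contact_force"]-f0
    print(round(z,4),np.round(s["position"],4),np.round(df,1),round(s["time"],1))
    if df[2]>18 or np.linalg.norm(df)>25: break
    z-=.001
r.wait(.3);s=monitor.observe();print(s["position"],s["contact_force"]-f0,s["moment"],s["opening"],s["grasp_force"],s["time"])
np.save("st5.npy",s,allow_pickle=True);im=grab_frame("wrist");np.save("w5.npy",im);save("w5c",np.hstack([cv2.resize(im[150:310,150:360],(480,366)),cv2.resize(grab_frame("scene")[170:260,110:230],(320,366))]))
```

```text
0.0575 [ 0.4902 -0.2843  0.0569] [ 4.  -2.1 -0.2] 19.6
0.0565 [ 0.4902 -0.2844  0.0565] [ 2.2 -0.5  1.9] 19.8
0.0555 [ 0.4903 -0.2844  0.0556] [ 1.8 -0.9  4.8] 20.1
0.0545 [ 0.4903 -0.2845  0.0545] [-0.1 -0.   5. ] 20.3
0.0535 [ 0.4903 -0.2845  0.0536] [0.8 0.4 6.4] 20.6
0.0525 [ 0.4903 -0.2845  0.0528] [-0.4  0.3  7.2] 20.8
0.0515 [ 0.4903 -0.2844  0.0519] [-0.3  0.5  8.5] 21.1
0.0505 [ 0.4904 -0.2845  0.0515] [ 0.   1.3 10.3] 21.3
0.0495 [ 0.4904 -0.2845  0.0514] [-2.8  4.3 16.1] 21.6
0.0485 [ 0.4905 -0.2845  0.0513] [-4.2  4.4 21.5] 21.8
[ 0.49047172 -0.28454131  0.05132052] [-3.11616049  4.14659607 20.9595748 ] [ 0.8820615   0.83110988 -0.0060776 ] 0.11912800653707614 64.22899603843689 22.1333
```

View pics/w5c.png

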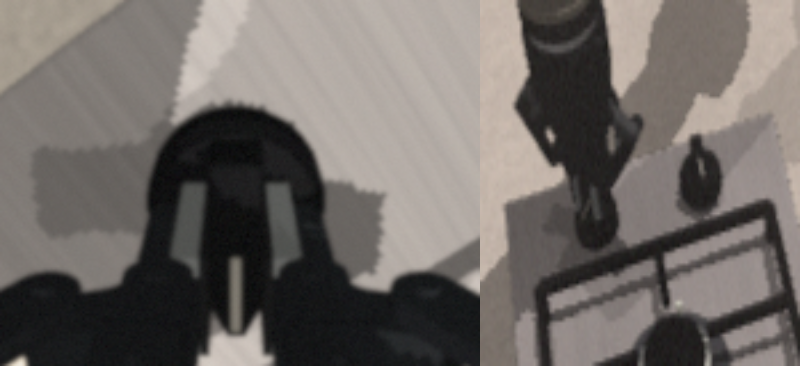

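The force rose from 4 to 9 N over 5 mm and then met a hard stop at the predicted height. The picture shows the knob on the shaft, still held, and the fitted knob untouched.

```bash
python3 -c "
from h import *
print(ticket.hand_in())"
```

```text
the job is handed in; nothing more can be done
None
```

The hob knob is fully on the bare D-shaft with the flats matched, and the valve is pressed to its stop at about 21 N with the gripper still holding. I handed the job in at about 22 s; the first grasp closed above the knob without touching it, because the fingers are about 30 mm shorter than stated, and the second held.

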